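Eject the ring tray and trap it with the other finger

TASK

On the clear unit whose tray holds the two rings, press the ejector key with one fingertip and trap the tray with the other finger as it springs out, before it is half-way out. Then let the key come up and let the tray follow your finger out until the rings are clear of the cover, without letting it run on to its end, and finish while still holding it there with the finger. Only touch and push: squeeze and pick up nothing, and leave the cap tray and everything else as they are.

Things in the scene. Friction and masses are not known exactly. Their poses are not given: they have to be found in the camera images.
- ring_unit: clear-plastic one-tray drawer unit fixed to the top. Origin: table level under the middle of its front opening; its x points into the unit (away from the robot), y to the unit's left, z up. Housing: x 0 to 112 mm, y -36 to 36 mm, 49 mm high with a clear cover. In front on its left a white toe 14 mm high (x -62 to 2, y 39 to 77 mm) carries the grey ejector key. Its tray holds the two black rings (38 and 23 mm across, one inside the other), seen through the cover.
- cap_unit: clear-plastic one-tray drawer unit fixed to the top. Origin: table level under the middle of its front opening; its x points into the unit (away from the robot), y to the unit's left, z up. Housing: x 0 to 112 mm, y -36 to 36 mm, 49 mm high with a clear cover. In front on its left a white toe 14 mm high (x -62 to 2, y 39 to 77 mm) carries the grey ejector key. The same in all but contents: its tray holds solid black lens caps, no rings. Leave it alone.
- ring_tray (a joint): how far the ring tray is out, m: 0 = shut and latched, 0.075 = end stop. It slides straight out along the unit's -x. When unlatched a damped spring drives it out by itself at about 0.1 m/s, pushing with 1 to 1.6 N all the way, so it reaches the end in under a second unless something stands in its way; a finger standing still in front of it stops it. Half-way out is 0.037; the rings are clear of the cover from 0.042; it counts as run away beyond 0.066.
- ring_tray_front (a point): middle of the top front edge of the ring tray's white front panel (66 mm wide, 6 mm thick, from 9 to 46 mm above the table, upright and flat); moves with the tray. Shut, it is at x -6, y 0, z 46 mm in the unit's frame
- ring_key (a joint): travel of the ring unit's ejector key, m: 0 = up, 0.007 = fully down. Spring: 1.3 N to start, 4.8 N fully down. Its latch nose (grey, in front of the panel's lower left corner, at most 12.5 mm high) lets the tray go about 4 mm down; the key springs up when released and need not be kept down
- ring_key_top (a point): centre of the flat top of the ring unit's ejector key (28 mm along the unit's x, 24 mm along its y; 28 mm above the table when up, 21 mm when fully down): 34 mm in front of the housing and 58 mm to the left of the tray's centre line, so that one finger can stand on the key while the other stands in front of the tray panel with its tip at the same height
- cap_tray (a joint): how far the cap tray is out, m; must stay shut at 0
- cap_key (a joint): travel of the cap unit's ejector key, m; must not be pressed
- blower: black silicone dust blower standing in the black dish on the right, 48 mm bulb with a thin nozzle, 80 mm tall; origin at its underside (bystander)
- uv_filter: glass UV filter ring lying in the black dish on the right, 52 mm across, 7 mm thick (bystander)
- filter_wrench: grey C-shaped filter wrench lying in the black dish on the right, about 75 mm long, 8 mm thick (bystander)
- rear_cap: black round rear lens cap, 62 mm across, 22 mm tall, standing on the top between the two units (bystander)
- lens_pen: black lens-cleaning pen lying on the top nearer the robot, 105 x 13 x 13 mm (bystander)
- lens: small loose lens standing upright to the left, 72 mm across, 63 mm tall (bystander)
- battery: grey camera battery lying behind, between the two units, 57 x 40 x 21 mm (bystander)
There are look-alikes about, which are no part of the job. What is shaped like the ring_unit but brown or green is not meant.

How it is judged:
On the way, in this order (a step that is already met when the one before it is completed fails the run):
1. the ring unit's ejector key is pressed by a finger (value of joint ring_key above 0.003 m and contact force between the fingers and ring_key above 0.5 N).
2. the sprung ring tray is trapped against a finger before it is half-way out (value of joint ring_tray between 0.004 and 0.037 m and velocity of joint ring_tray between -0.04 and 0.04 m/s and contact force between the fingers and ring_tray above 0.2 N), for 0.2 s.
At the end, for the whole second after the job is handed in: The ring tray stands still 42 to 63 mm out (rings clear of the cover, short of the end), pressing with over 0.3 N on the finger that holds it back; its key is up again and the cap tray is shut (value of joint ring_tray between 0.042 and 0.063 m and velocity of joint ring_tray between -0.005 and 0.005 m/s and contact force between the fingers and ring_tray above 0.3 N and value of joint ring_key below 0.0025 m and value of joint cap_tray below 0.005 m); the arm keeps its last pose, push and grip.
It fails at once if the ring tray runs away (more than 66 mm out) (value of joint ring_tray above 0.066 m).
It fails at once if the ring tray is squeezed or shoved with more than 15 N (contact force between the fingers and ring_tray above 15 N).
It fails at once if the cap tray or its key is operated (value of joint cap_tray above 0.006 m or value of joint cap_key above 0.003 m).
It fails at once if a bystander is lifted or shifted by more than 15 mm (distance of any of blower, uv_filter, filter_wrench, rear_cap, lens_pen, lens, battery from where it was at the start of the episode above 0.015 m).
It also fails if it takes over 35 s, if anything falls off the work surface, if the arm or the gripper's body presses on something with over 40 N, if the wrist force passes 120 N, or if a joint passes its speed limit or range.

ROBOT

A 6-joint arm with a two-finger parallel gripper is mounted at the origin on the work surface. World frame = base frame: x ahead of the robot, y to its left, z up, the work surface at z = 0. Lengths are in m, angles in rad, forces in N, time in s.
With the tool pointing down it reaches from about 0.4 to 0.825 m from the base axis. Payload 7 kg.
Tool frame: the origin (TCP) lies at the centre of the arm's flange, where the gripper is bolted on; the fingertips stand 178 mm ahead of it and the grasp point (between the pads) lies 159 mm ahead of it; z points along the fingers, y is the direction in which the jaws open and shut (so a half turn about z gives the same grasp; the last joint's range is limited). The gripper opens to 88 mm and grips with 3 to 60 N. Pads are 19 mm wide; open, the fingers measure 130 mm over their backs; the gripper's body (78 mm by 193 mm) begins 47 mm behind the grasp point.
Start: joints at [1.522, 0.359, 0.012, 0, -1.224, -0.288], TCP at [0.223, 0.637, 0.405] pointing down, gripper open.
Joint ranges: [-3.07, 3.07], [-1.43, 2.12], [-1.02, 1.25], [-3.03, 1.67], [-3.05, -0], [-3.03, 3.03]. Speed limits (rad/s): [2.39, 2.39, 3.01, 3.14, 3.14, 3.14].

INTERFACE

Orientations are given as [roll, pitch, yaw] about the fixed x, y, z axes, in that order (R = Rz(yaw) Ry(pitch) Rx(roll)).
In Python, from station import * gives the robot as it stands.
- The arm moves only by the tool send_rows, never from a script. Its argument "motion" is a list of rows, each an object with "offset": the shift along the tool's x, y, z in cm, a list of three; "turn": the turn about the tool's z in degrees. In form: [{"offset": [x, y, z], "turn": turn}, ...]. A call has 1 to 8 rows; each row is the pose to reach, as a shift and turn from the pose commanded when the call began, along the tool's axes at that moment; what a row does not reach only later rows make up. A row lasts 1/10 s, in which the tool goes at most 50 mm and 8.59 degrees, less where a joint would pass 70% of its speed; a pose out of reach is approached as far as the arm can. A call with a gripper value outside its range is refused whole. "hand" is the opening, from -1 (shut) to 1 (fully open), set as the call begins (left out, the last holds). The fingers move at their own pace and stop on an object; "squeeze" is the grip in N (left out, the last holds). Time passes only in rows, so rows that repeat a pose let the fingers close. It gives the time, the measured TCP pose, the force and the opening at its end, in the units of the state.
- get_state(): the state, without advancing time (a new reading comes with each control period).
- grab_frame(name): name is "scene" or "top" or "wrist"; returns a dict with "frame" (420x560x3 uint8, blue, green, red), "range_z" (420x560 float32, m along the optical axis (not along the pixel's ray), 0 where there is no reading), "vertical_fov" (degrees; the focal length in pixels is half the picture's height over the tangent of half this angle, whatever the lens; pixels are square), "cx", "cy" (the principal point, pixels), "cam_to_world" (4x4, takes a point from camera to world coordinates). Camera axes: x right, y up, looking along -z (the intrinsics and any distortion apply to the point x, -y, -z); pixel columns grow to the right and rows downward; lengths in m; the calibration is good to about 2 mm. The wrist camera is an equidistant fisheye: a pixel r from the principal point sees the ray r / f radians off the axis. A picture is of the moment at which its call begins.
- job_done(): hands the job in, once; it reports no verdict.
The state is a dict: "t": time; "q": joint angles; "qd": joint speeds; "joint_efforts": joint torques, N m; "eef_pos": TCP position; "ee_rot": TCP orientation; "force": force on the tool from outside, world axes, zero at the start; "moment": the same for the moment, N m; "width": finger opening in m.
Only numpy, scipy, OpenCV 4.12 (cv2) and the standard library are available. Lean on these libraries where they do the work, as an engineer would, in place of code of your own. Each camera call takes 0.05 s, during which the arm holds its last target. There are 200 camera calls.

## Working session

There is one attempt and no reset: what is moved stays moved. The work goes in short steps, Python scripts to look and compute and a tool call to move; the robot and the scene stay as the last step left them, time stands still between calls to the robot, and variables do not carry over. Pictures are saved under pics/ and viewed, about 8 in all and at most 12, crops included, and the job is handed in when it is done.

Besides the shell and the picture viewer there is one more tool, called after ">>>" in YAML: its name, and indented under it one key for each argument. send_rows: Moves the arm, as the interface text tells. Its arguments: {"type":"object","properties":{"motion":{"type":"array"},"hand":{"type":"number"},"squeeze":{"type":"number"}},"required":["motion"]}

```bash
mkdir -p pics; ls; cat > h.py <<'E'
from station import *
import numpy as np, cv2
def snap(n):
    d=grab_frame(n); np.savez('%s.npz'%n,**d); return d
def px(d,u,v,z=None):
    f=210/np.tan(np.radians(d['vertical_fov'])/2); M=d['cam_to_world']
    r=np.array([(u-d['cx'])/f,-(v-d['cy'])/f,-1.])
    if z is None: return (M@np.append(r*d['range_z'][int(v),int(u)],1))[:3]
    w=M[:3,:3]@r; return M[:3,3]+w*(z-M[2,3])/w[2]
E
python3 - <<'E'
from h import *
s=get_state(); print(s)
for n in ['scene','top']:
    d=snap(n); cv2.imwrite(f'pics/{n}1.png',cv2.resize(d['frame'],(784,588)))
    print(n,d['vertical_fov'],d['cx'],d['cy'],d['cam_to_world'])
E
```

```text
pics
{'t': 0.0, 'q': array([ 1.52208939e+00,  3.59351639e-01,  1.10630757e-02, -3.52373285e-04,
       -1.22410796e+00, -2.88086338e-01]), 'qd': array([-0.00069597,  0.00035978,  0.00210787, -0.00034015,  0.00142578,
        0.00061712]), 'joint_efforts': array([-4.70285122e-04, -5.82717669e+01,  2.93054473e+01,  6.99723065e+00,
        6.97717478e-03, -1.59897422e-04]), 'eef_pos': array([0.22300652, 0.63688233, 0.40374668]), 'ee_rot': array([ 3.13996428e+00, -1.37082789e-04, -3.36913155e-01]), 'force': array([-0.12895247,  0.16553207,  0.50226778]), 'moment': array([ 0.01313475,  0.03588145, -0.00219191]), 'width': 0.08793774536029877}
scene 54.4615206830015 282.11131169886636 213.79902710354492 [[ 0.67366476 -0.57608123  0.46293219  0.97189852]
 [ 0.73883987  0.51051364 -0.43987665 -0.40756756]
 [ 0.01707148  0.63836215  0.76954683  0.77377846]
 [ 0.          0.          0.          1.        ]]
top 52.60648873846436 276.60420379755175 213.4138104762618 [[-0.00309647  0.98406963 -0.17775651  0.31909471]
 [-0.99977699 -0.0067598  -0.02000679 -0.02126316]
 [-0.02088968  0.17765491  0.98387111  1.22045604]
 [ 0.          0.          0.          1.        ]]
```

View pics/scene1.png

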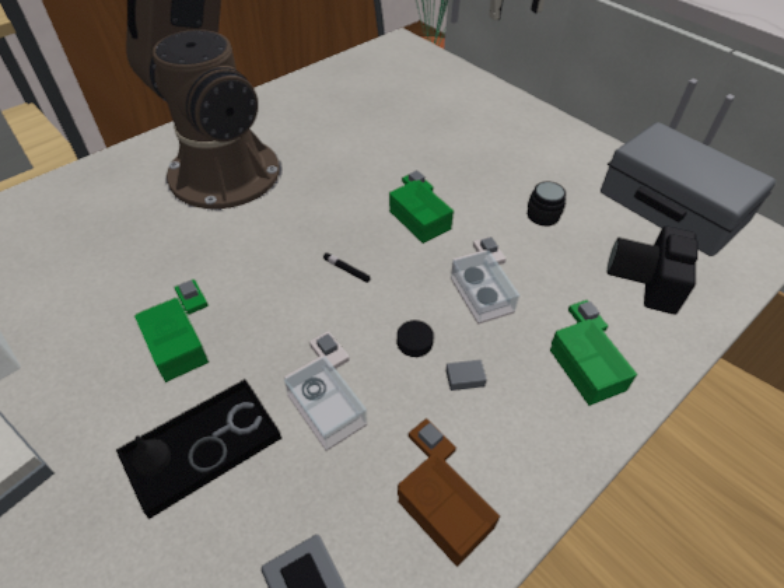

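View pics/top1.png

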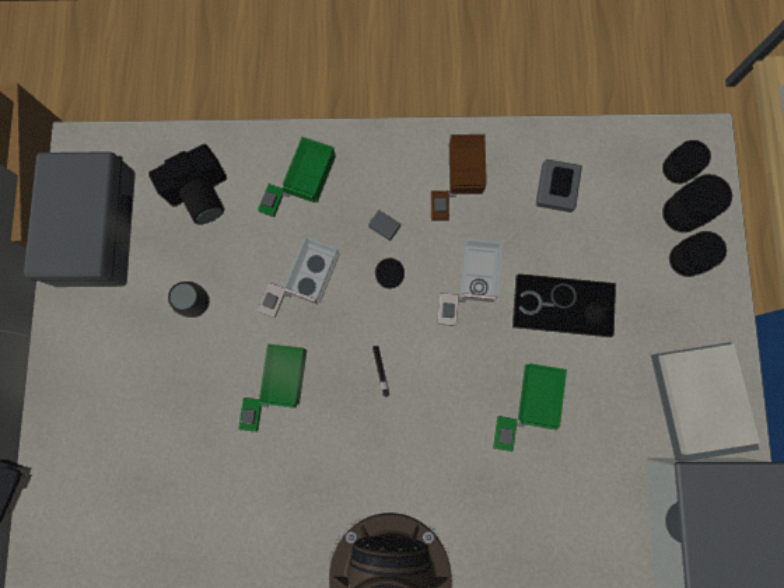

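The top view shows the ring unit at about (480,270), with its toe and key at about (448,309). The cap unit is at about (313,270). In the scene view the ring unit is at about (325,400) and its key at about (327,344). I'll crop both views to measure it.

```bash
python3 - <<'E'
from h import *
a=np.load('top.npz')['frame'][160:245,295:375]; b=np.load('scene.npz')['frame'][230:325,195:270]
a=cv2.resize(a,(400,425),interpolation=cv2.INTER_CUBIC); b=cv2.resize(b,(375,475),interpolation=cv2.INTER_CUBIC)
c=np.zeros((480,790,3),np.uint8); c[:425,:400]=a; c[:475,405:780]=b
cv2.imwrite('pics/crop.png',c)
E
```

```text
(no output)
```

View pics/crop.png

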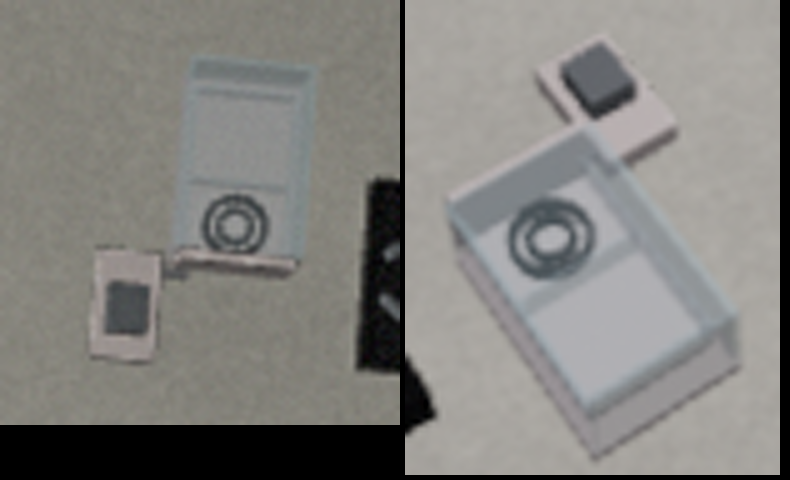

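```bash
python3 - <<'E'
from h import *
T=dict(np.load('top.npz')); S=dict(np.load('scene.npz'))
t=lambda u,v,z:px(T,295+u/5-.4,160+v/5-.4,z)
s=lambda u,v,z:px(S,195+(u-405)/5-.4,230+v/5-.4,z)
toe=np.array([t(*c,.014) for c in [(95,246),(161,250),(157,361),(91,356)]])
print('toe',toe.round(4)); print(np.linalg.norm(np.diff(toe,axis=0),axis=1))
key=t(128,308,.028); print('key',key,'scene key',s(600,72,.028))
tc=toe.mean(0); print('toe c',tc)
e=[t(176,258,.046),t(297,270,.046)]; print('panel',e)
h=[t(*c,.049) for c in [(190,58),(315,67),(302,262),(175,250)]]; print('cover',np.array(h).round(4))
hs=[s(*c,.049) for c in [(447,203),(587,127),(738,322),(590,412)]]; print('cover s',np.array(hs).round(4))
for A in (h,hs): print([np.degrees(np.arctan2(*(A[i]-A[j])[[1,0]])) for i,j in ((0,3),(1,2))])
E
```

```text
toe [[ 0.5499 -0.1036  0.014 ]
 [ 0.5472 -0.1415  0.014 ]
 [ 0.4827 -0.1377  0.014 ]
 [ 0.4858 -0.1001  0.014 ]]
[0.03804965 0.06464233 0.03772752]
key [ 0.5112379  -0.12066303  0.028     ] scene key [ 0.51615297 -0.12133815  0.028     ]
toe c [ 0.51641431 -0.12074112  0.014     ]
panel [array([ 0.53656914, -0.14664225,  0.046     ]), array([ 0.52926654, -0.21403244,  0.046     ])]
cover [[ 0.6517 -0.1572  0.049 ]
 [ 0.6458 -0.2279  0.049 ]
 [ 0.5333 -0.2165  0.049 ]
 [ 0.5406 -0.1459  0.049 ]]
cover s [[ 0.5393 -0.2173  0.049 ]
 [ 0.5479 -0.1512  0.049 ]
 [ 0.661  -0.1635  0.049 ]
 [ 0.6526 -0.2309  0.049 ]]
[np.float64(-5.815507113907805), np.float64(-5.776281805314044)]
[np.float64(173.14890181024083), np.float64(173.7784500673694)]
```

The measurements agree: key centre about (0.513, -0.121), front-opening origin about (0.540, -0.183), unit yaw about -5.8°. The toe measures 38 × 64.6 mm, which fits the given size. I'm moving over now.

>>> send_rows:
  motion:
    - {"offset": [29.7, 25.3, 0], "turn": 0}
    - {"offset": [29.7, 25.3, 0], "turn": 0}
    - {"offset": [29.7, 25.3, 0], "turn": 0}
    - {"offset": [29.7, 25.3, 0], "turn": 0}
    - {"offset": [29.7, 25.3, 0], "turn": 0}
    - {"offset": [29.7, 25.3, 0], "turn": 0}
    - {"offset": [29.7, 25.3, 0], "turn": 0}
    - {"offset": [29.7, 25.3, 0], "turn": 0}
  hand: 0

```text
t: 0.9
eef_pos: [0.4203, 0.2977, 0.4046]
ee_rot: [3.141, 0.0, -0.337]
force: [0.5, 1.0, 0.9]
width: 0.0441
```

>>> send_rows:
  motion:
    - {"offset": [23.3, 39.7, 0], "turn": -3}
    - {"offset": [23.3, 39.7, 0], "turn": -6}
    - {"offset": [23.3, 39.7, 0], "turn": -9}
    - {"offset": [23.3, 39.7, 0], "turn": -11}
    - {"offset": [23.3, 39.7, 0], "turn": -13.5}
    - {"offset": [23.3, 39.7, 0], "turn": -13.5}
    - {"offset": [23.3, 39.7, 0], "turn": -13.5}
    - {"offset": [23.3, 39.7, 0], "turn": -13.5}

```text
t: 1.7
eef_pos: [0.4966, -0.0945, 0.4047]
ee_rot: [-3.141, -0.0, -0.101]
force: [1.5, 1.9, -0.2]
width: 0.0441
```

```bash
python3 - <<'E'
from h import *
s=get_state(); print(s['t'],s['eef_pos'],np.degrees(s['ee_rot']))
E
```

```text
1.7 [ 0.4966369  -0.09445664  0.40472979] [-1.79988274e+02 -1.43547435e-02 -5.78404443e+00]
```

>>> send_rows:
  motion:
    - {"offset": [1.8, 5.8, 0], "turn": 0}
    - {"offset": [1.8, 5.8, 4], "turn": 0}
    - {"offset": [1.8, 5.8, 8], "turn": 0}
    - {"offset": [1.8, 5.8, 12], "turn": 0}
    - {"offset": [1.8, 5.8, 12], "turn": 0}
    - {"offset": [1.8, 5.8, 12], "turn": 0}

```text
t: 2.3
eef_pos: [0.5092, -0.152, 0.285]
ee_rot: [3.141, 0.002, -0.101]
force: [0.6, -0.0, 0.9]
width: 0.044
```

```bash
python3 - <<'E'
from h import *
s=get_state(); print(s['t'],s['eef_pos'],np.degrees(s['ee_rot']))
d=snap('wrist'); cv2.imwrite('pics/w1.png',cv2.resize(d['frame'],(784,588)))
print(d['vertical_fov'],d['cx'],d['cy'],d['cam_to_world'])
E
```

```text
2.3 [ 0.50919061 -0.15198102  0.2850067 ] [ 1.79951870e+02  8.82813711e-02 -5.77095790e+00]
65.70646984690485 278.7961814662335 211.43568206138508 [[-0.10041052  0.94565867  0.30926915  0.59344758]
 [-0.9949455  -0.09577631 -0.03017209 -0.16135314]
 [ 0.00108816 -0.31073555  0.95049578  0.26462854]
 [ 0.          0.          0.          1.        ]]
```

View pics/w1.png

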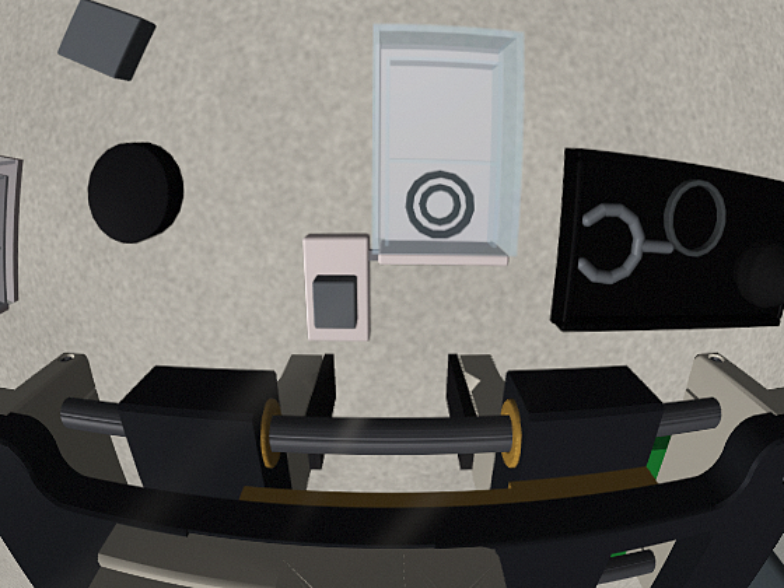

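The wrist view (784 px scale) shows the shut tray with the rings. The key top is at about (335,303), the toe corners at (304,234) to (369,340), and the panel edge runs from (378,262) to (508,264). Both fingertips are in view at the bottom, at about (305,360) and (475,360).

```bash
cat >> h.py <<'E'
def fpx(d,u,v,z):
    f=210/np.tan(np.radians(d['vertical_fov'])/2); M=d['cam_to_world']
    a=np.array([u-d['cx'],v-d['cy']]); r=np.linalg.norm(a); th=r/f
    w=M[:3,:3]@np.array([a[0]/r*np.sin(th),-a[1]/r*np.sin(th),-np.cos(th)])
    return M[:3,3]+w*(z-M[2,3])/w[2]
E
python3 - <<'E'
from h import *
d=dict(np.load('wrist.npz')); g=lambda u,v,z:fpx(d,u/1.4,v/1.4,z)
toe=np.array([g(*c,.014) for c in [(304,234),(369,234),(369,340),(305,339)]])
key=np.array([g(*c,.028) for c in [(313,281),(357,281),(355,328),(315,328)]])
pan=np.array([g(*c,.046) for c in [(378,264),(508,265)]])
cov=np.array([g(*c,.049) for c in [(375,25),(523,32),(517,258),(374,252)]])
for n,A in zip(('toe','key','panel','cover'),(toe,key,pan,cov)):
    print(n,A.mean(0).round(4),np.linalg.norm(np.diff(A,axis=0),axis=1).round(4),[np.degrees(np.arctan2(*(A[i+1]-A[i])[[1,0]])).round(1) for i in range(len(A)-1)])
a=np.radians(-5.8);R=np.array([[np.cos(a),-np.sin(a)],[np.sin(a),np.cos(a)]])
print('origin est: toe',toe.mean(0)[:2]-R@[-.030,.058],'key',key.mean(0)[:2]-R@[-.034,.058],'pan',pan.mean(0)[:2]-R@[-.006,0],'cov',cov.mean(0)[:2]-R@[.056,0])
print(get_state()['eef_pos'])
cv2.imwrite('pics/w1c.png',cv2.resize(d['frame'][150:300,190:360],None,fx=4,fy=4,interpolation=cv2.INTER_CUBIC))
E
```

```text
toe [ 0.5195 -0.1227  0.014 ] [0.0368 0.0642 0.039 ] [np.float64(-96.4), np.float64(173.4), np.float64(83.7)]
key [ 0.5144 -0.1228  0.028 ] [0.0242 0.0275 0.0228] [np.float64(-95.9), np.float64(170.5), np.float64(84.6)]
panel [ 0.5361 -0.1827  0.046 ] [0.0657] [np.float64(-95.9)]
cover [ 0.5969 -0.1899  0.049 ] [0.0704 0.1125 0.0712] [np.float64(-95.7), np.float64(174.2), np.float64(82.2)]
origin est: toe [ 0.54351275 -0.18345397] key [ 0.54234687 -0.18392863] pan [ 0.54209095 -0.18329006] cov [ 0.54119127 -0.18428983]
[ 0.50980126 -0.15182607  0.28625834]
```

View pics/w1c.png

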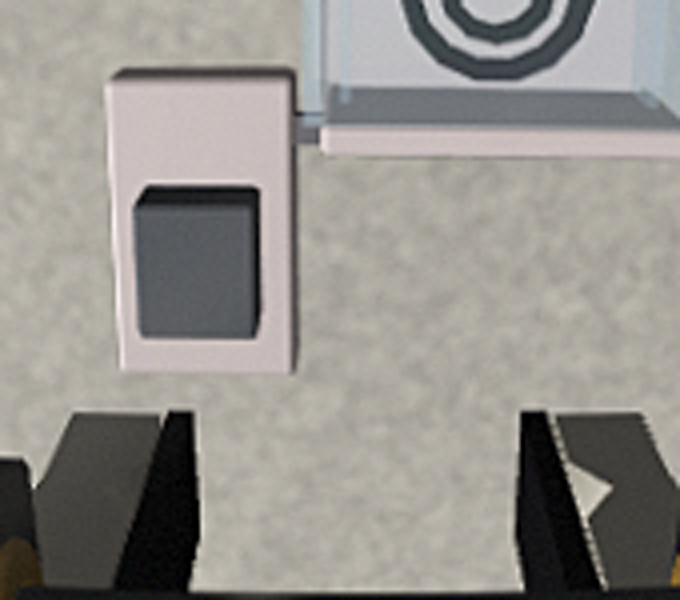

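>>> send_rows:
  motion:
    - {"offset": [0.2, 0.3, 2], "turn": 0}
    - {"offset": [0.2, 0.3, 4], "turn": 0}
    - {"offset": [0.2, 0.3, 6], "turn": 0}
    - {"offset": [0.2, 0.3, 7.2], "turn": 0}
    - {"offset": [0.2, 0.3, 7.2], "turn": 0}
    - {"offset": [0.2, 0.3, 7.2], "turn": 0}
    - {"offset": [0.2, 0.3, 7.2], "turn": 0}

```text
t: 3.05
eef_pos: [0.5113, -0.155, 0.2141]
ee_rot: [-3.141, -0.002, -0.101]
force: [0.2, 0.2, 0.4]
width: 0.0436
```

```bash
python3 - <<'E'
from h import *
d=dict(np.load('wrist.npz'))
for u in (68,195,520,645): print(fpx(d,190+u/4,150+412/4,.108))
d=snap('wrist'); cv2.imwrite('pics/w2.png',cv2.resize(d['frame'],(784,588))[150:450])
s=get_state(); print(s['t'],s['eef_pos'],np.degrees(s['ee_rot']),s['force'])
E
```

```text
[ 0.52286067 -0.11536241  0.108     ]
[ 0.52138118 -0.13273304  0.108     ]
[ 0.51698845 -0.17596225  0.108     ]
[ 0.51497344 -0.19303481  0.108     ]
3.1 [ 0.51116067 -0.15502626  0.21392134] [-1.79988435e+02 -1.20842754e-01 -5.77807468e+00] [-0.01509714 -0.09815742  0.15777238]
```

View pics/w2.png

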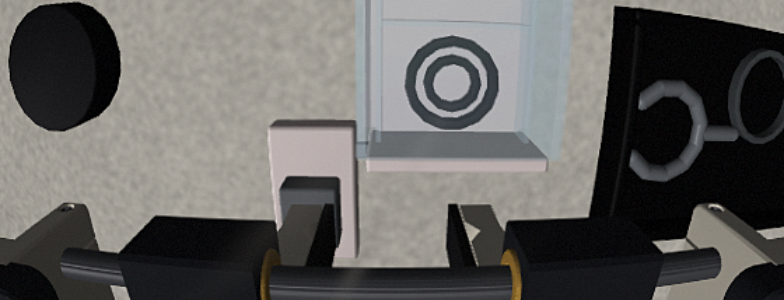

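The fingertip stands over the key (about (305,215) in the crop), the other one is in front of the panel, and the tip is at about 36 mm. Pressing now.

>>> send_rows:
  motion:
    - {"offset": [0, 0, 0.4], "turn": 0}
    - {"offset": [0, 0, 0.8], "turn": 0}
    - {"offset": [0, 0, 1.1], "turn": 0}
    - {"offset": [0, 0, 1.35], "turn": 0}
    - {"offset": [0, 0, 1.35], "turn": 0}
    - {"offset": [0, 0, 1.35], "turn": 0}
    - {"offset": [0, 0, 1.35], "turn": 0}
    - {"offset": [0, 0, 1.35], "turn": 0}

```text
t: 3.9
eef_pos: [0.5109, -0.155, 0.1993]
ee_rot: [-3.142, -0.001, -0.101]
force: [1.5, 1.7, 4.6]
width: 0.044
```

```bash
python3 - <<'E'
from h import *
d=snap('wrist'); cv2.imwrite('pics/w3.png',cv2.resize(d['frame'],(784,588))[150:450])
s=get_state(); print(s['t'],s['eef_pos'],np.degrees(s['ee_rot']),s['force'],s['moment'])
E
```

```text
3.95 [ 0.5108361  -0.15506095  0.19924863] [-1.79995548e+02 -3.25397587e-02 -5.79893343e+00] [2.30845191 1.5940797  2.88838835] [ 0.53357417 -0.49020374 -0.09523111]
```

View pics/w3.png

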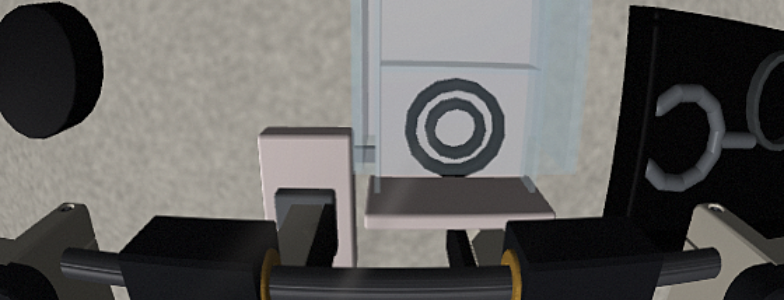

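The tray is out and pressing on the right finger: the panel edge is at about (460,223) in the crop. I'll hold, raise the fingers to release the key, then measure how far out the tray is.

>>> send_rows:
  motion:
    - {"offset": [0, 0, 0], "turn": 0}
    - {"offset": [0, 0, 0], "turn": 0}
    - {"offset": [0, 0, -0.2], "turn": 0}
    - {"offset": [0, 0, -0.4], "turn": 0}
    - {"offset": [0, 0, -0.7], "turn": 0}
    - {"offset": [0, 0, -1.0], "turn": 0}
    - {"offset": [0, 0, -1.0], "turn": 0}
    - {"offset": [0, 0, -1.0], "turn": 0}

```text
t: 4.75
eef_pos: [0.5102, -0.1552, 0.2091]
ee_rot: [3.141, 0.001, -0.101]
force: [-1.8, -0.1, 1.3]
width: 0.0437
```

```bash
python3 - <<'E'
from h import *
d=dict(np.load('wrist.npz'))
p=np.array([fpx(d,u/1.4,(v+150)/1.4,.046) for u,v in ((370,227),(551,221))]); m=p.mean(0)[:2]; print(p,(m-[.5422,-.1837])@[.99488,-.10106])
d=snap('wrist'); cv2.imwrite('pics/w4.png',cv2.resize(d['frame'],(784,588))[150:450])
s=get_state(); print(s['t'],s['eef_pos'],np.degrees(s['ee_rot']),s['force'],s['moment'])
E
```

```text
[[ 0.52488758 -0.15062899  0.046     ]
 [ 0.51968518 -0.21226074  0.046     ]] -0.020039567618158796
4.8 [ 0.51023089 -0.15520062  0.20903444] [ 1.79989699e+02  4.67328885e-02 -5.80403605e+00] [-0.49333383 -1.31015636  1.55541645] [-0.21109413  0.59832075 -0.02534983]
```

View pics/w4.png

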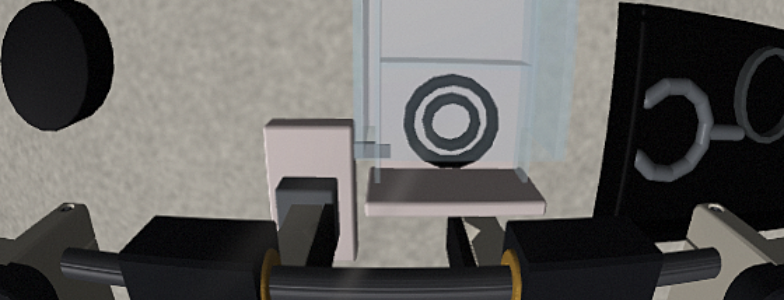

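The tray is trapped about 15–18 mm out and the key has sprung up. Next I retreat 34 mm slowly so the tray stands at about 50 mm, with 3 mm more height over the key.

>>> send_rows:
  motion:
    - {"offset": [-0.1, 0, -0.15], "turn": 0}
    - {"offset": [-0.3, 0, -0.3], "turn": 0}
    - {"offset": [-0.6, 0, -0.3], "turn": 0}
    - {"offset": [-0.9, 0, -0.3], "turn": 0}
    - {"offset": [-1.2, 0, -0.3], "turn": 0}
    - {"offset": [-1.5, 0, -0.3], "turn": 0}
    - {"offset": [-1.8, 0, -0.3], "turn": 0}
    - {"offset": [-2.0, 0, -0.3], "turn": 0}

```text
t: 5.6
eef_pos: [0.4904, -0.153, 0.2122]
ee_rot: [-3.142, 0.0, -0.101]
force: [-1.7, 0.4, 0.5]
width: 0.0439
```

>>> send_rows:
  motion:
    - {"offset": [-0.3, 0, 0], "turn": 0}
    - {"offset": [-0.6, 0, 0], "turn": 0}
    - {"offset": [-0.9, 0, 0], "turn": 0}
    - {"offset": [-1.2, 0, 0], "turn": 0}
    - {"offset": [-1.4, 0, 0], "turn": 0}
    - {"offset": [-1.4, 0, 0], "turn": 0}
    - {"offset": [-1.4, 0, 0], "turn": 0}
    - {"offset": [-1.4, 0, 0], "turn": 0}

```text
t: 6.4
eef_pos: [0.4768, -0.1517, 0.2121]
ee_rot: [3.142, 0.0, -0.101]
force: [-0.4, -0.1, 1.1]
width: 0.0436
```

```bash
python3 - <<'E'
from h import *
d=snap('wrist'); cv2.imwrite('pics/w5.png',cv2.resize(d['frame'],(784,588))[100:450])
t=snap('top'); 
for i in range(3):
    s=get_state(); print(s['t'],s['eef_pos'],np.degrees(s['ee_rot']),s['force'],s['moment'])
E
```

```text
6.5 [ 0.47683693 -0.1516759   0.21213455] [ 1.79998334e+02  3.93218715e-03 -5.79790465e+00] [-1.50271762  0.17371501  1.10264923] [ 0.1905084   0.45598421 -0.02360481]
6.5 [ 0.47683693 -0.1516759   0.21213455] [ 1.79998334e+02  3.93218715e-03 -5.79790465e+00] [-1.50271762  0.17371501  1.10264923] [ 0.1905084   0.45598421 -0.02360481]
6.5 [ 0.47683693 -0.1516759   0.21213455] [ 1.79998334e+02  3.93218715e-03 -5.79790465e+00] [-1.50271762  0.17371501  1.10264923] [ 0.1905084   0.45598421 -0.02360481]
```

View pics/w5.png

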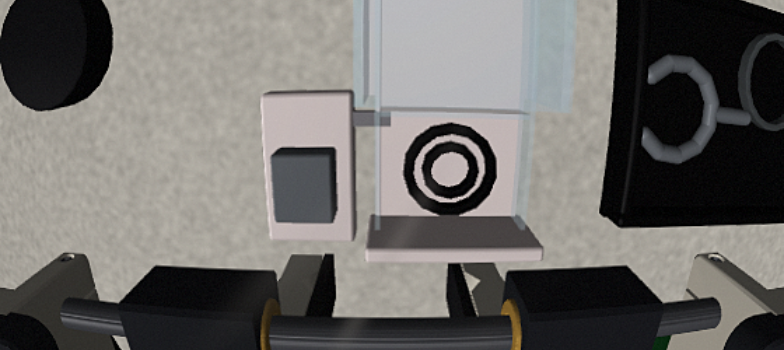

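```bash
python3 - <<'E'
from h import *
d=dict(np.load('wrist.npz')); O=np.array([.5422,-.1837]); X=np.array([.99488,-.10106])
m=np.mean([fpx(d,u/1.4,(v+100)/1.4,.046)[:2] for u,v in ((368,262),(541,260))],axis=0)
print('tray out by image',-6-1e3*(m-O)@X, 'by finger',-6-1e3*((get_state()['eef_pos'][:2]-O)@X+.0095))
F=[]
for i in range(8):
    grab_frame('wrist'); F.append(get_state()['force'])
print(np.mean(F,0),np.std(F,0),get_state()['t'],get_state()['eef_pos'])
E
```

```text
tray out by image 49.75699195706644 by finger 52.76476229750364
[-0.9631273   0.34849907  0.00813412] [0.49714981 0.43125354 0.51731227] 6.9 [ 0.47677455 -0.15165653  0.21214227]
```

```bash
python3 -c "
from station import *
print(job_done()); s=get_state(); print(s['t'],s['eef_pos'],s['force'])"
```

```text
the job is handed in; nothing more can be done
None
the job is handed in; nothing more can be done
```

I pressed the ring unit's ejector key with one fingertip and trapped the tray with the other at about 15–18 mm out. I then raised the fingers to let the key up and backed off 34 mm, with the tray following. I handed the job in at about 7 s with the finger still holding the tray.

**Last checks:**
- **Tray position:** it was 49.8 mm out by the wrist image and 52.8 mm by the finger position. These differ by 3 mm, but both are inside the 42–63 mm window.
- **Holding force:** the averaged reading was about 1.0 N from the tray on the finger, along the unit's -x. The noise was about 0.5 N and the vertical force near 0.
- **Key and rings:** in the last picture the key was up and untouched, and the rings were clear of the cover.
- **Everything else:** I touched nothing else on purpose. I did not check the cap unit or the other objects again after the move; the top view I took at the end was not viewed.

The state could not be read after the hand-in, so I have no check from that last second.

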